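# Find the loose bolt and hold its cap open

## Task

First flip the orange cam lever of the bench fixture all the way over to the left, which draws back the keeper bar that holds the three yellow caps shut. Then tap the bolt heads through the windows in the caps until you find the loose one, which drops a little under the tap, and lift the cap of that bolt alone by its black grip to at least half-way up (about 45 degrees or more). Finish while still holding the cap up in the gripper, so that a colleague can get a spanner on the bolt, and leave the loose things round about where they lie.

Things in the scene. Friction and masses are not known exactly. Their poses are not given: they have to be found in the camera images.
- lever_axis (a point): Point on the cam lever's axis, 36 mm above the bench. Its axes are the fixture's (a fixed grey plate 88 x 272 x 14 mm): x away from the robot, y left along the row of bolts, z up; the lever turns about this x. Lever: slim bar with an orange grip that reaches from 36 to 80 mm (tip) from the axis, 13 to 19 mm thick. Past 1 rad its steel keeper bar's hooks are clear of the caps' tongues.
- cam_lever (a joint): Cam lever's angle (rad). At 0 (locked) it stands up, leaning 0.35 rad to the right (fixture -y, over the bolts); grows as it is flipped over the top to the left (+y), stop at 1.65, where it points left, 0.27 rad above level. Starts at 0 to 0.2. Stays where it is left; takes 2 to 3 N at the grip. Draws the keeper bar 13.5 mm to the left per rad.
- head_left (a point): Centre of the top of the left bolt's steel hex head (left as the robot sees it; head 18 mm across the flats, 80 mm from its neighbour). It stands 50 mm above the bench and 9 mm above the top of its yellow cap, through the cap's 34 x 32 mm window.
- bolt_left (a joint): How far the left bolt has gone down (m): 0 at the start. Exactly one of the three bolts is loose, any of them, and all look the same: pressed or tapped on the head with more than about 3.5 N the loose one drops 5 mm (head top then 45 mm above the bench) and stays down; a tight one does not move.
- grip_left (a point): Centre of the black barrel grip of the left cap: a cylinder 16 mm in diameter and 16 mm long along the fixture's y, to be pinched on its flat ends, 38 mm above the bench when shut. It sits on the robot's side of the cap, at the end of a tongue 10 mm wide and 33 mm long; it overhangs the bench 60 mm in front of the bolt, nothing under it or beside it within 50 mm. The keeper hooks, 24 mm behind it, are 44 mm high.
- hinge_left (a point): Middle of the left cap's hinge line, which runs along the fixture's y; fixed, 28 mm behind the bolt and 36 mm above the bench; 88 mm from the barrel grip. Axes as the fixture's.
- cap_left (a joint): Opening angle of the left yellow cap (rad): 0 shut (level), grows as its front with the grip swings up and away from the robot; stop at 1.25. A light spring and its weight shut it when it is let go.
- head_middle (a point): Centre of the top of the middle bolt's steel hex head (middle as the robot sees it; head 18 mm across the flats, 80 mm from its neighbour). It stands 50 mm above the bench and 9 mm above the top of its yellow cap, through the cap's 34 x 32 mm window.
- bolt_middle (a joint): How far the middle bolt has gone down (m): 0 at the start. Exactly one of the three bolts is loose, any of them, and all look the same: pressed or tapped on the head with more than about 3.5 N the loose one drops 5 mm (head top then 45 mm above the bench) and stays down; a tight one does not move.
- grip_middle (a point): Centre of the black barrel grip of the middle cap: a cylinder 16 mm in diameter and 16 mm long along the fixture's y, to be pinched on its flat ends, 38 mm above the bench when shut. It sits on the robot's side of the cap, at the end of a tongue 10 mm wide and 33 mm long; it overhangs the bench 60 mm in front of the bolt, nothing under it or beside it within 50 mm. The keeper hooks, 24 mm behind it, are 44 mm high.
- hinge_middle (a point): Middle of the middle cap's hinge line, which runs along the fixture's y; fixed, 28 mm behind the bolt and 36 mm above the bench; 88 mm from the barrel grip. Axes as the fixture's.
- cap_middle (a joint): Opening angle of the middle yellow cap (rad): 0 shut (level), grows as its front with the grip swings up and away from the robot; stop at 1.25. A light spring and its weight shut it when it is let go.
- head_right (a point): Centre of the top of the right bolt's steel hex head (right as the robot sees it; head 18 mm across the flats, 80 mm from its neighbour). It stands 50 mm above the bench and 9 mm above the top of its yellow cap, through the cap's 34 x 32 mm window.
- bolt_right (a joint): How far the right bolt has gone down (m): 0 at the start. Exactly one of the three bolts is loose, any of them, and all look the same: pressed or tapped on the head with more than about 3.5 N the loose one drops 5 mm (head top then 45 mm above the bench) and stays down; a tight one does not move.
- grip_right (a point): Centre of the black barrel grip of the right cap: a cylinder 16 mm in diameter and 16 mm long along the fixture's y, to be pinched on its flat ends, 38 mm above the bench when shut. It sits on the robot's side of the cap, at the end of a tongue 10 mm wide and 33 mm long; it overhangs the bench 60 mm in front of the bolt, nothing under it or beside it within 50 mm. The keeper hooks, 24 mm behind it, are 44 mm high.
- hinge_right (a point): Middle of the right cap's hinge line, which runs along the fixture's y; fixed, 28 mm behind the bolt and 36 mm above the bench; 88 mm from the barrel grip. Axes as the fixture's.
- cap_right (a joint): Opening angle of the right yellow cap (rad): 0 shut (level), grows as its front with the grip swings up and away from the robot; stop at 1.25. A light spring and its weight shut it when it is let go.
- spanner_mid (a point): Centre of a loose open-ended spanner, 160 x 26 x 6 mm, lying behind the fixture; a bystander.
- tin_mid (a point): Centre of a loose round tin of terminals, 67 mm wide, 22 mm high, near the bench's front edge; a bystander.
- knob_mid (a point): Centre of a loose black knob, 32 mm wide, 28 mm high, near the bench's front edge; a bystander.

How it is judged:
By the outcome, as a careful person would: the job done as asked, in the order asked, and still so for the second after the job is handed in, while the arm keeps its last pose, push and grip.
It also fails if it takes over 48 s, if anything falls off the work surface, if the arm or the gripper's body presses on something with over 40 N, if the wrist force passes 120 N, or if a joint passes its speed limit or range.

## Robot

A 7-joint arm with a two-finger parallel gripper is mounted at the origin on a cart in front of the work surface, level with it; the furniture and walls round the work are solid. World frame = base frame: x ahead of the robot, y to its left, z up, the work surface at z = 0. Lengths are in m, angles in rad, forces in N, time in s.
With the tool pointing down it reaches from about 0.425 to 0.875 m from the base axis. Payload 8.4 kg.
Tool frame: the origin (TCP) lies on the centre line of the jaws, within the pads' length; the fingertips stand 14 mm ahead of it and the grasp point (between the pads) lies 5 mm behind it; z points along the fingers, y is the direction in which the jaws open and shut (so a half turn about z gives the same grasp; the last joint's range is limited). The gripper opens to 87 mm and grips with 3 to 60 N. Pads are 19 mm wide; open, the fingers measure 117 mm over their backs; the gripper's body (75 mm by 190 mm) begins 51 mm behind the grasp point.
Start: joints at [1.111, 0.333, 0.04, 1.465, -0.013, 1.343, -0.059], TCP at [0.229, -0.608, 0.237] pointing down, gripper open.
Joint ranges: [-2.58, 2.58], [-0.38, 2.09], [-1.3, 1.39], [0.25, 2.4], [-1.5, 4.64], [0.08, 2.09], [-2.65, 2.65]. Speed limits (rad/s): [2.22, 2.22, 2.79, 2.79, 3.14, 3.14, 3.14].

## Interface

Orientations are given as a rotation vector (axis times angle).
In Python, from cell import arm, optics gives the robot as it stands. The module is installed in compiled form; this text tells all that it offers.
- The arm moves only by the tool drive_tool, never from a script. Its argument "series" is a list of rows, each an object with "delta_rot": the turn, a rotation vector about the tool's x, y, z in degrees, a list of three; "travel": the shift along the tool's x, y, z in m, a list of three; "gripper": the gripper's target within -1 to 1 (fully open at 1, half-way at 0, shut at -1). A call has exactly 5 rows; each row is the pose to reach, as a shift and turn from the pose commanded when the call began, along the tool's axes at that moment; what a row does not reach only later rows make up. A row lasts 1/10 s, in which the tool goes at most 50 mm and 8.59 degrees, less where a joint would pass 70% of its speed; a pose out of reach is approached as far as the arm can. A call with a gripper value outside its range is refused whole. The fingers move at their own pace and stop on an object; "grip_force" is the grip in N (left out, the last holds). Time passes only in rows, so rows that repeat a pose let the fingers close, or fill a call up. It gives the time, the measured TCP pose, the force and the opening at its end, in the units of the state.
- arm.observe(): the state, without advancing time (a new reading comes with each control period).
- optics.snapshot(name): name is "scene" or "top" or "wrist"; returns a dict with "pixels" (420x560x3 uint8, red, green, blue), "depth" (420x560 float32, m along the optical axis (not along the pixel's ray), 0 where there is no reading), "mtx" (3x3 intrinsics, pixels), "k1" (the pictures are not rectified: a ray, as slopes to the right and down, at radius r is drawn at 1 + k1 r^2 times it, then the intrinsics apply), "pose" (4x4, takes a point from camera to world coordinates); the wrist camera has in their place "T_tool_cam" (4x4, takes a point from camera to tool coordinates, whose origin is the TCP and whose axes are the flange's). Camera axes: x right, y up, looking along -z (the intrinsics and any distortion apply to the point x, -y, -z); pixel columns grow to the right and rows downward; lengths in m; the calibration is good to about 2 mm. A picture is of the moment at which its call begins: read the wrist's pose just before it.
- arm.sign_off(): hands the job in, once; it reports no verdict.
The state is a dict: "clock": time; "qpos": joint angles; "qd": joint speeds; "joint_efforts": joint torques, N m; "ee_pos": TCP position; "tool_rot": TCP orientation; "force": force on the tool from outside, world axes, zero at the start; "ft_torque": the same for the moment, N m; "opening": finger opening in m.
Only numpy, scipy, OpenCV 4.12 (cv2) and the standard library are available. Lean on these libraries where they do the work, as an engineer would, in place of code of your own. Each camera call takes 0.05 s, during which the arm holds its last target.

## Working session

There is one attempt and no reset: what is moved stays moved. The work goes in short steps, Python scripts to look and compute and a tool call to move; the robot and the scene stay as the last step left them, time stands still between calls to the robot, and variables do not carry over. Pictures are saved under pics/ and viewed, and the job is handed in when it is done.

Besides the shell and the picture viewer there is one more tool, called in YAML: its name, and indented under it one key for each argument. drive_tool: Moves the arm, as the interface text tells. Its arguments: {"type":"object","properties":{"series":{"type":"array","items":{"type":"object","properties":{"delta_rot":{"type":"array","items":{"type":"number"}},"travel":{"type":"array","items":{"type":"number"}},"gripper":{"type":"number"}}}},"grip_force":{"type":"number"}},"required":["series"]}

```bash
ls; mkdir -p pics; python3 - <<'E'
from cell import arm, optics
import cv2,numpy as np
s=arm.observe(); print({k:np.round(v,4) for k,v in s.items()})
for n in ['scene','top']:
    d=optics.snapshot(n); cv2.imwrite(f'pics/{n}0.png',d['pixels'][:,:,::-1]); np.savez(f'{n}0.npz',**d)
    print(n,np.round(d['mtx'],1),d['k1'],np.round(d['pose'],3))
E
```

```text
pics
{'clock': np.float64(0.0), 'qpos': array([ 1.1108,  0.3339,  0.0399,  1.4663, -0.0134,  1.3433, -0.0585]), 'qd': array([-0.0012, -0.001 ,  0.0013, -0.0002,  0.0008, -0.0003, -0.0007]), 'joint_efforts': array([ 6.00000e-04, -6.56363e+01,  1.33550e+00, -4.03810e+01,
       -5.98000e-02,  4.47000e-02,  2.00000e-04]), 'ee_pos': array([ 0.2293, -0.6077,  0.2356]), 'tool_rot': array([-3.0891e+00, -5.6330e-01,  6.0000e-04]), 'force': array([-0.3321,  0.729 ,  0.525 ]), 'ft_torque': array([-0.0343,  0.0477, -0.0315]), 'opening': np.float64(0.0872)}
scene [[459.6   0.  286.6]
 [  0.  459.6 212.5]
 [  0.    0.    1. ]] -0.1185513855891402 [[-0.446  0.541 -0.713 -0.025]
 [-0.895 -0.267  0.357  0.265]
 [ 0.003  0.797  0.604  0.569]
 [ 0.     0.     0.     1.   ]]
top [[444.7   0.  271.9]
 [  0.  444.7 207.8]
 [  0.    0.    1. ]] 0.032583311443886175 [[ 0.029  0.995 -0.097  0.464]
 [-0.999  0.03   0.009 -0.047]
 [ 0.012  0.096  0.995  0.946]
 [ 0.     0.     0.     1.   ]]
```

View pics/scene0.png

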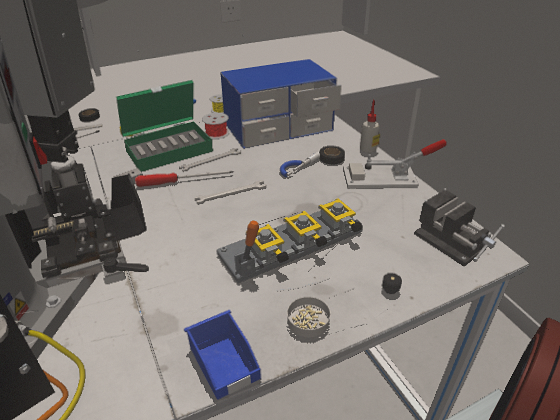

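View pics/top0.png

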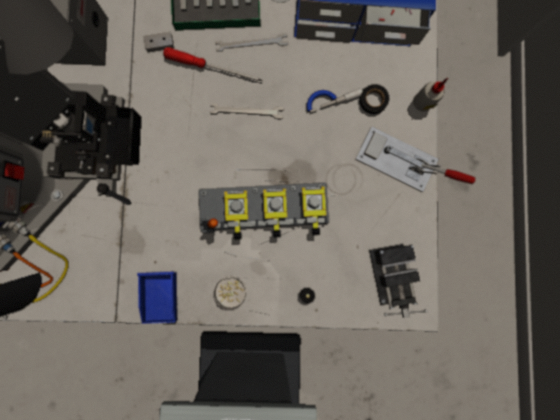

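The top view shows the fixture at about (265,205), with the bolt heads near (236,206), (276,204) and (315,202) and the black grips below them. The orange lever is at (213,223). The tin is at (231,292) and the knob at (306,296). Next I'll measure from depth.

```bash
cat > h.py <<'E'
import numpy as np,cv2
def slopes(d,uv):
    m=d['mtx'];k=float(d['k1']);uv=np.asarray(uv,float).reshape(-1,2)
    p=(uv-[m[0,2],m[1,2]])/[m[0,0],m[1,1]]
    q=p.copy()
    for _ in range(20): q=p/(1+k*(q**2).sum(1,keepdims=True))
    return q
def rays(d,uv,pose=None):
    T=d['pose'] if pose is None else pose
    q=slopes(d,uv); v=np.c_[q[:,0],-q[:,1],-np.ones(len(q))]
    return T[:3,3],v@T[:3,:3].T
def atz(d,uv,z,pose=None):
    o,v=rays(d,uv,pose); return o+v*((z-o[2])/v[:,2])[:,None]
def cloud(d,pose=None):
    H,W=d['depth'].shape; u,v=np.meshgrid(np.arange(W),np.arange(H))
    o,r=rays(d,np.c_[u.ravel(),v.ravel()],pose)
    return (o+r*d['depth'].reshape(-1,1)).reshape(H,W,3)
E
python3 - <<'E'
from h import *
for n in ['top','scene']:
    d=dict(np.load(n+'0.npz')); P=cloud(d); hsv=cv2.cvtColor(d['pixels'],cv2.COLOR_RGB2HSV)
    y=((hsv[...,0]>22)&(hsv[...,0]<33)&(hsv[...,1]>170)&(hsv[...,2]>110)).astype(np.uint8)
    N,l,st,c=cv2.connectedComponentsWithStats(y)
    for i in range(1,N):
        if st[i,4]>30:
            X=P[l==i]; print(n,'yel',c[i].round(),st[i,4],np.median(X,0).round(4),X.min(0).round(3),X.max(0).round(3))
    o=((hsv[...,0]>3)&(hsv[...,0]<15)&(hsv[...,1]>170)&(hsv[...,2]>110)).astype(np.uint8)
    N,l,st,c=cv2.connectedComponentsWithStats(o)
    for i in range(1,N):
        if st[i,4]>20:
            X=P[l==i]; print(n,'or',c[i].round(),st[i,4],np.median(X,0).round(4),X.min(0).round(3),X.max(0).round(3))
    w=d['pixels'][160:260,180:350] if n=='top' else d['pixels'][180:290,200:380]
    cv2.imwrite(f'pics/{n}crop.png',cv2.resize(w,None,fx=4.4,fy=4.4,interpolation=cv2.INTER_CUBIC)[:,:800,::-1])
E
```

```text
top yel [314. 203.] 260 [ 0.5604 -0.1415  0.0411] [ 0.464 -0.164  0.012] [ 0.598 -0.047  0.946]
top yel [275. 205.] 273 [ 0.5563 -0.0608  0.0411] [ 0.464 -0.084  0.015] [ 0.592 -0.038  0.946]
top yel [235. 207.] 296 [0.5487 0.0192 0.0411] [ 0.464 -0.047  0.013] [0.585 0.042 0.946]
top yel [ 38. 242.] 54 [0.4689 0.3983 0.0655] [0.456 0.384 0.053] [0.48  0.414 0.071]
top yel [ 54. 285.] 94 [0.3803 0.3843 0.0109] [0.351 0.361 0.007] [0.428 0.422 0.02 ]
top or [213. 222.] 42 [0.5148 0.0546 0.1126] [ 0.464 -0.047  0.109] [0.521 0.061 0.946]
top or [ 22. 259.] 50 [0.4354 0.4261 0.0655] [0.422 0.411 0.051] [0.447 0.439 0.073]
scene yel [217. 107.] 56 [ 1.2317 -0.1261 -0.0152] [ 1.223 -0.142 -0.027] [ 1.253e+00 -1.170e-01  1.000e-03]
scene yel [337. 210.] 210 [ 0.5599 -0.1375  0.0391] [-0.025 -0.166  0.037] [0.599 0.265 0.569]
scene yel [303. 223.] 241 [ 0.5533 -0.0603  0.0392] [-0.025 -0.086  0.036] [0.592 0.265 0.569]
scene yel [269. 238.] 210 [0.5383 0.0093 0.0391] [ 0.525 -0.007  0.037] [0.586 0.04  0.042]
scene yel [ 65. 368.] 539 [0.4337 0.3779 0.0214] [-0.025  0.265  0.005] [0.484 0.415 0.569]
scene or [253. 224.] 48 [0.5125 0.0558 0.11  ] [0.508 0.049 0.107] [0.519 0.062 0.113]
scene or [ 55. 397.] 287 [0.3905 0.3978 0.014 ] [-0.025  0.265  0.007] [0.419 0.43  0.569]
```

View pics/topcrop.png

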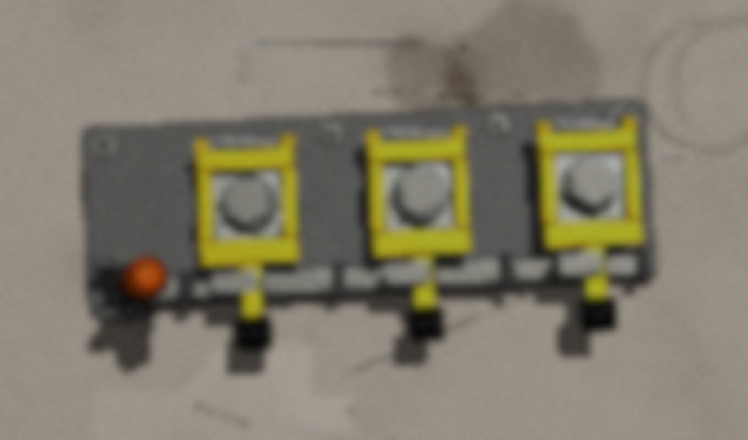

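View pics/scenecrop.png

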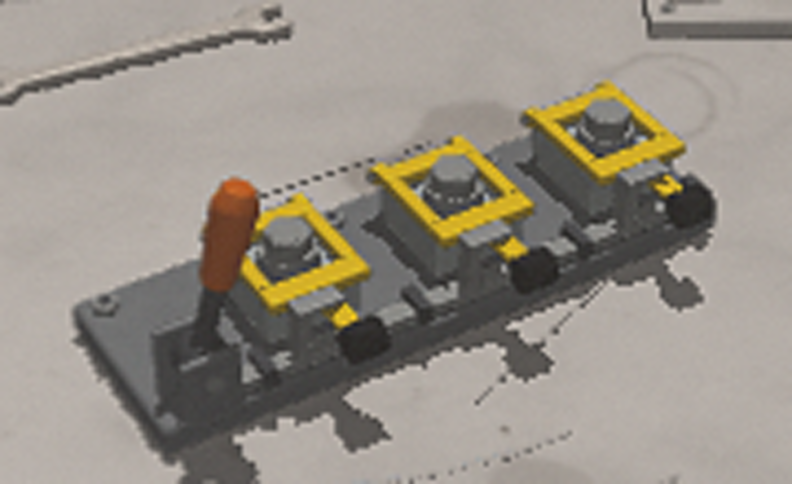

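The crops show the head centres at crop pixels (247,202), (421,193) and (591,183), and the grips at (251,332), (425,322) and (598,312). The orange lever tip is at (147,275). I'll turn these into world points.

```bash
python3 - <<'E'
from h import *
d=dict(np.load('top0.npz')); P=cloud(d)
f=lambda L:(np.array(L)+.5)/4.4-.5+[180,160]
H=atz(d,f([[247,202],[421,193],[591,183]]),.05)
G=atz(d,f([[251,331],[425,322],[598,312]]),.044)
print('H',H.round(4));print('G',G.round(4)); print('lev',atz(d,f([[147,275]]),.112).round(4))
for nm in ['top','scene']:
    d=dict(np.load(nm+'0.npz')); P=cloud(d).reshape(-1,3)
    for h in H:
        m=(np.hypot(*(P[:,:2]-h[:2]).T)<.013)&(P[:,2]>.045)&(P[:,2]<.06)
        X=P[m]; print(nm,m.sum(),np.median(X,0).round(4),((X.max(0)+X.min(0))/2).round(4))
v=H[0]-H[2]; print('len',np.linalg.norm(v)); 
g=(G[0]-G[2])[:2]; print('yaw',np.arctan2(-v[0],v[1]),np.arctan2(-g[0],g[1]))
print('H-G',(H-G).round(4))
# plate edges
for nm in ['top','scene']:
  d=dict(np.load(nm+'0.npz')); P=cloud(d)
  X=P.reshape(-1,3); m=(X[:,2]>.010)&(X[:,2]<.018)&(abs(X[:,0]-.54)<.1)&(X[:,1]<.15)&(X[:,1]>-.25)
  r=cv2.minAreaRect(X[m][:,:2].astype(np.float32)); print(r)
E
```

```text
H [[ 0.5535  0.0181  0.05  ]
 [ 0.5601 -0.0618  0.05  ]
 [ 0.5671 -0.14    0.05  ]]
G [[ 0.4945  0.0144  0.044 ]
 [ 0.5011 -0.0654  0.044 ]
 [ 0.508  -0.1451  0.044 ]]
lev [[0.5148 0.0549 0.112 ]]
top 70 [0.5544 0.0195 0.0506] [0.5535 0.0196 0.0495]
top 69 [ 0.5607 -0.0609  0.0509] [ 0.5599 -0.0602  0.0501]
top 70 [ 0.5675 -0.14    0.0501] [ 0.5665 -0.1393  0.05  ]
scene 76 [0.5535 0.0177 0.0482] [0.5546 0.0176 0.0477]
scene 70 [ 0.5602 -0.0619  0.0481] [ 0.5612 -0.0621  0.0476]
scene 59 [ 0.5666 -0.142   0.0479] [ 0.5676 -0.1417  0.0478]
len 0.1586705503040765
yaw 0.08603690109316539 0.08443098702691484
H-G [[0.0589 0.0036 0.006 ]
 [0.059  0.0036 0.006 ]
 [0.0591 0.0051 0.006 ]]
((0.5563322901725769, -0.03662027418613434), (0.09397709369659424, 0.2716527283191681), 4.906664848327637)
((0.5586767196655273, -0.036334872245788574), (0.0954386293888092, 0.2705868184566498), 6.007020950317383)
```

```bash
cat >> h.py <<'E'
from scipy.spatial.transform import Rotation as R
A=0.085
def tgt_rot(tilt=0):  # tool x ~ fixture x, y ~ -fixture y, z down; tilt>0 leans z forward (deg)
    x=np.array([np.cos(A),np.sin(A),0]);y=np.array([np.sin(A),-np.cos(A),0])
    B=np.c_[x,y,[0,0,-1.]]
    return R.from_matrix(B)*R.from_euler('y',-0+tilt,degrees=True)
def plan(p,tilt=0):
    from cell import arm
    s=arm.observe(); r=R.from_rotvec(s['tool_rot']); t=tgt_rot(tilt)
    print('t',round(float(s['clock']),2),'at',s['ee_pos'].round(4),'F',s['force'].round(2),'open',round(float(s['opening']),4))
    for q in np.atleast_2d(p): print('->',np.round(q,4),'travel',r.inv().apply(np.array(q)-s['ee_pos']).round(4))
    print('rot',np.degrees((r.inv()*t).as_rotvec()).round(2), 'tool x',r.as_matrix()[:,0].round(3))
E
python3 -c "
from h import *
plan([[.40,-.30,.22],[.51,.018,.15]])"
```

```text
t 0.1 at [ 0.2293 -0.6078  0.2357] F [ 0.3  -0.42 -0.33] open 0.0869
-> [ 0.4  -0.3   0.22] travel [ 0.2684 -0.2277  0.016 ]
-> [0.51  0.018 0.15 ] travel [ 0.4836 -0.4863  0.0864]
rot [-0.08  0.02 15.8 ] tool x [ 0.936  0.353 -0.   ]
```

drive_tool:
  series:
    - {"travel":[0.038,-0.032,0.002],"delta_rot":[0,0,3],"gripper":-1}
    - {"travel":[0.077,-0.065,0.004],"delta_rot":[0,0,6],"gripper":-1}
    - {"travel":[0.115,-0.098,0.007],"delta_rot":[0,0,9],"gripper":-1}
    - {"travel":[0.153,-0.13,0.009],"delta_rot":[0,0,12],"gripper":-1}
    - {"travel":[0.19,-0.163,0.011],"delta_rot":[0,0,15.8],"gripper":-1}
  grip_force: 20

```text
clock: 0.6
ee_pos: [0.3498, -0.3873, 0.2252]
tool_rot: [-3.139, -0.13, 0.001]
force: [1.9, 0.2, -0.0]
opening: 0.0551
```

```bash
python3 -c "
from h import *
plan([[.45,-.20,.20],[.51,.018,.15]])"
```

```text
t 0.6 at [ 0.3498 -0.3873  0.2252] F [ 1.86  0.24 -0.03] open 0.0551
-> [ 0.45 -0.2   0.2 ] travel [ 0.1154 -0.1783  0.0252]
-> [0.51  0.018 0.15 ] travel [ 0.1932 -0.3906  0.0752]
rot [-0.01  0.02 -0.12] tool x [ 0.997  0.083 -0.   ]
```

drive_tool:
  series:
    - {"travel":[0.026,-0.04,0.005],"delta_rot":[0,0,0],"gripper":-1}
    - {"travel":[0.052,-0.08,0.01],"delta_rot":[0,0,0],"gripper":-1}
    - {"travel":[0.077,-0.12,0.015],"delta_rot":[0,0,0],"gripper":-1}
    - {"travel":[0.1,-0.16,0.02],"delta_rot":[0,0,0],"gripper":-1}
    - {"travel":[0.12,-0.2,0.025],"delta_rot":[0,0,0],"gripper":-1}

```text
clock: 1.1
ee_pos: [0.4523, -0.1779, 0.2003]
tool_rot: [-3.139, -0.134, -0.0]
force: [1.0, 0.5, 0.5]
opening: 0.0149
```

```bash
python3 -c "
from h import *
plan([[.51,.015,.15]])"
```

```text
t 1.1 at [ 0.4523 -0.1779  0.2003] F [1.04 0.5  0.52] open 0.0149
-> [0.51  0.015 0.15 ] travel [ 0.0739 -0.1872  0.0503]
rot [-0.   -0.    0.02] tool x [0.996 0.085 0.   ]
```

drive_tool:
  series:
    - {"travel":[0.018,-0.045,0.01],"delta_rot":[0,0,0],"gripper":-1}
    - {"travel":[0.036,-0.09,0.02],"delta_rot":[0,0,0],"gripper":-1}
    - {"travel":[0.054,-0.135,0.035],"delta_rot":[0,0,0],"gripper":-1}
    - {"travel":[0.074,-0.175,0.05],"delta_rot":[0,0,0],"gripper":-1}
    - {"travel":[0.074,-0.187,0.05],"delta_rot":[0,0,0],"gripper":-1}

```text
clock: 1.6
ee_pos: [0.5095, 0.0182, 0.1487]
tool_rot: [-3.136, -0.143, 0.003]
force: [-0.6, -0.6, 0.4]
opening: 0.0006
```

```bash
python3 - <<'E'
from h import *
from cell import arm,optics
plan([[.513,.015,.095],[.513,.06,.095]])
d=optics.snapshot('wrist'); cv2.imwrite('pics/w1.png',d['pixels'][:,:,::-1]); np.savez('w1.npz',**d,ee=arm.observe()['ee_pos'],rot=arm.observe()['tool_rot'])
print(d['T_tool_cam'].round(3))
E
```

```text
t 1.6 at [0.5095 0.0182 0.1487] F [-0.57 -0.63  0.4 ] open 0.0006
-> [0.513 0.015 0.095] travel [0.0033 0.0036 0.0537]
-> [0.513 0.06  0.095] travel [ 0.0074 -0.0412  0.0538]
rot [-0.15  0.12  0.35] tool x [ 0.996  0.091 -0.002]
[[-0.     0.963  0.268  0.073]
 [ 1.     0.001 -0.001 -0.   ]
 [-0.001  0.268 -0.963 -0.149]
 [ 0.     0.     0.     1.   ]]
```

View pics/w1.png

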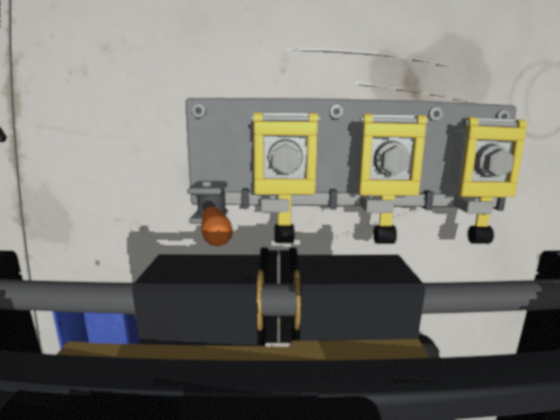

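The wrist view shows the heads at (286,156), (394,158) and (496,161), the grips at (285,233), (385,235) and (481,236), and the lever tip at (217,229). I'll cross-check these against the top and scene measurements.

```bash
python3 - <<'E'
from h import *
d=dict(np.load('w1.npz')); T=np.eye(4);T[:3,:3]=R.from_rotvec(d['rot']).as_matrix();T[:3,3]=d['ee'];T=T@d['T_tool_cam']
print(atz(d,[[286,155],[394,157],[496,160]],.05,T).round(4))
print(atz(d,[[285,235],[385,236],[481,237]],.042,T).round(4))
P=cloud(d,T)
for u,v in [(286,156),(394,158),(496,161),(285,233),(385,235),(481,236),(217,229),(217,222),(212,210),(207,190)]: print((u,v),P[v,u].round(4))
E
```

```text
[[ 0.5571  0.0167  0.05  ]
 [ 0.5632 -0.0609  0.05  ]
 [ 0.5692 -0.1388  0.05  ]]
[[ 0.4944  0.0112  0.042 ]
 [ 0.5006 -0.0675  0.042 ]
 [ 0.5066 -0.1472  0.042 ]]
(286, 156) [0.5565 0.0167 0.0514]
(394, 158) [ 0.5626 -0.0603  0.052 ]
(496, 161) [ 0.5686 -0.1375  0.0522]
(285, 233) [0.4974 0.0116 0.0461]
(385, 235) [ 0.5028 -0.0658  0.0463]
(481, 236) [ 0.5091 -0.1431  0.0477]
(217, 229) [0.5193 0.0532 0.1144]
(217, 222) [0.5226 0.0537 0.1119]
(212, 210) [0.5231 0.0607 0.0899]
(207, 190) [0.5265 0.072  0.0495]
```

drive_tool:
  series:
    - {"travel":[0.003,0.004,0.02],"delta_rot":[0,0,0],"gripper":-1}
    - {"travel":[0.003,0.004,0.04],"delta_rot":[0,0,0],"gripper":-1}
    - {"travel":[0.003,0.004,0.054],"delta_rot":[0,0,0.3],"gripper":-1}
    - {"travel":[0.003,-0.004,0.054],"delta_rot":[0,0,0.3],"gripper":-1}
    - {"travel":[0.003,-0.012,0.054],"delta_rot":[0,0,0.3],"gripper":-1}

```text
clock: 2.15
ee_pos: [0.5117, 0.0251, 0.0971]
tool_rot: [-3.139, -0.124, -0.0]
force: [0.1, 0.4, -0.3]
opening: 0.0006
```

drive_tool:
  series:
    - {"travel":[0.004,-0.008,-0.006],"delta_rot":[0,0,0],"gripper":-1}
    - {"travel":[0.004,-0.018,-0.012],"delta_rot":[0,0,0],"gripper":-1}
    - {"travel":[0.004,-0.028,-0.012],"delta_rot":[0,0,0],"gripper":-1}
    - {"travel":[0.004,-0.039,-0.012],"delta_rot":[0,0,0],"gripper":-1}
    - {"travel":[0.004,-0.05,-0.011],"delta_rot":[0,0,0],"gripper":-1}

```text
clock: 2.65
ee_pos: [0.512, 0.0761, 0.1081]
tool_rot: [3.139, 0.125, 0.002]
force: [0.6, -1.9, 2.1]
opening: 0.0005
```

```bash
python3 - <<'E'
from h import *
from cell import arm,optics
plan([[.509,.095,.098]])
d=optics.snapshot('scene'); cv2.imwrite('pics/s1.png',cv2.resize(d['pixels'][150:300,180:380],None,fx=4,fy=4)[:,:,::-1])
E
```

```text
t 2.65 at [0.512  0.0761 0.1081] F [ 0.62 -1.87  2.09] open 0.0005
-> [0.509 0.095 0.098] travel [-0.0015 -0.0191  0.01  ]
rot [ 0.01 -0.07 -0.3 ] tool x [0.997 0.08  0.001]
```

View pics/s1.png

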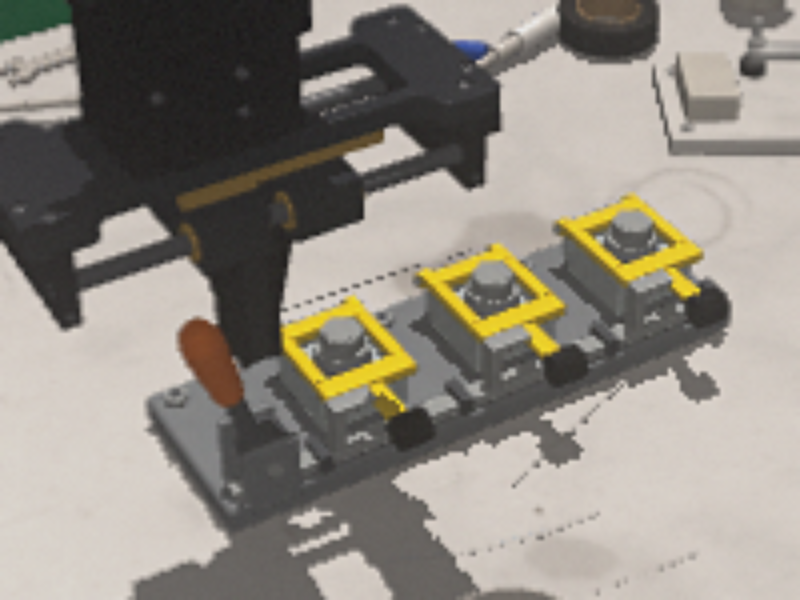

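The lever at crop (210,365) now leans left with the fingers on its right side, so I'll keep going along the arc.

drive_tool:
  series:
    - {"travel":[0,-0.01,0.004],"delta_rot":[0,0,0],"gripper":-1}
    - {"travel":[0,-0.019,0.01],"delta_rot":[0,0,0],"gripper":-1}
    - {"travel":[0,-0.026,0.016],"delta_rot":[0,0,0],"gripper":-1}
    - {"travel":[0,-0.032,0.023],"delta_rot":[0,0,0],"gripper":-1}
    - {"travel":[0,-0.037,0.03],"delta_rot":[0,0,0],"gripper":-1}

```text
clock: 3.2
ee_pos: [0.5085, 0.1129, 0.0768]
tool_rot: [-3.139, -0.126, 0.001]
force: [0.5, 0.7, 2.8]
opening: 0.0002
```

drive_tool:
  series:
    - {"travel":[0,-0.001,0.003],"delta_rot":[0,0,0],"gripper":-1}
    - {"travel":[0,-0.001,0.005],"delta_rot":[0,0,0],"gripper":-1}
    - {"travel":[0,-0.001,0.006],"delta_rot":[0,0,0],"gripper":-1}
    - {"travel":[0,-0.001,0.006],"delta_rot":[0,0,0],"gripper":-1}
    - {"travel":[0,-0.001,0.006],"delta_rot":[0,0,0],"gripper":-1}

```text
clock: 3.7
ee_pos: [0.5086, 0.1126, 0.0716]
tool_rot: [3.139, 0.124, -0.0]
force: [-0.0, 0.6, 0.0]
opening: 0.0004
```

```bash
python3 - <<'E'
from h import *
from cell import arm,optics
plan([[.509,.115,.098]])
d=optics.snapshot('scene'); cv2.imwrite('pics/s2.png',cv2.resize(d['pixels'][150:300,180:380],None,fx=4,fy=4)[:,:,::-1])
E
```

```text
t 3.7 at [0.5086 0.1126 0.0716] F [-0.04  0.65  0.01] open 0.0004
-> [0.509 0.115 0.098] travel [ 0.0006 -0.0024 -0.0264]
rot [ 0.01  0.01 -0.33] tool x [ 0.997  0.079 -0.   ]
```

View pics/s2.png

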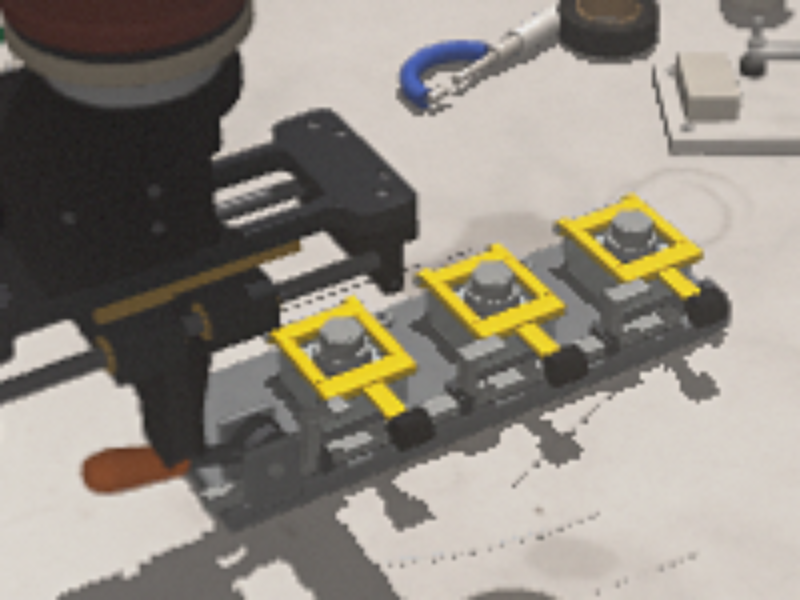

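The lever now lies over to the left at crop (140,468), and the hooks look clear of the tongues. I'll press lightly to confirm it is at the stop.

drive_tool:
  series:
    - {"travel":[0,0,0.002],"delta_rot":[0,0,0],"gripper":-1}
    - {"travel":[0,0,0.003],"delta_rot":[0,0,0],"gripper":-1}
    - {"travel":[0,0,0.004],"delta_rot":[0,0,0],"gripper":-1}
    - {"travel":[0,0,0.005],"delta_rot":[0,0,0],"gripper":-1}
    - {"travel":[0,0,0.005],"delta_rot":[0,0,0],"gripper":-1}

```text
clock: 4.25
ee_pos: [0.5093, 0.1131, 0.069]
tool_rot: [3.138, 0.125, 0.002]
force: [-10.6, -2.4, 29.3]
opening: 0.0004
```

The lever is at its stop: the force rose to 29 N and it moved no further. Now I'll lift off and go over the left bolt head.

```bash
python3 - <<'E'
from h import *
plan([[.509,.113,.11],[.555,.018,.11],[.555,.018,.072]])
E
```

```text
t 4.25 at [0.5093 0.1131 0.069 ] F [-10.57  -2.44  29.3 ] open 0.0004
-> [0.509 0.113 0.11 ] travel [-0.0002  0.0001 -0.041 ]
-> [0.555 0.018 0.11 ] travel [ 0.0381  0.0985 -0.0409]
-> [0.555 0.018 0.072] travel [ 0.038   0.0984 -0.0029]
rot [ 0.05 -0.08 -0.31] tool x [0.997 0.08  0.001]
```

drive_tool:
  series:
    - {"travel":[0,0,-0.025],"delta_rot":[0,0,0],"gripper":-1}
    - {"travel":[0.003,0.01,-0.045],"delta_rot":[0,0,0],"gripper":-1}
    - {"travel":[0.018,0.05,-0.045],"delta_rot":[0,0,0],"gripper":-1}
    - {"travel":[0.038,0.098,-0.04],"delta_rot":[0,0,-0.3],"gripper":-1}
    - {"travel":[0.038,0.098,-0.015],"delta_rot":[0,0,-0.3],"gripper":-1}

```text
clock: 4.75
ee_pos: [0.5586, 0.0109, 0.0835]
tool_rot: [3.136, 0.12, 0.009]
force: [-0.3, -0.1, 0.0]
opening: 0.0003
```

```bash
python3 - <<'E'
from h import *
from cell import arm,optics
plan([[.555,.018,.064]])
d=optics.snapshot('scene'); cv2.imwrite('pics/s3.png',cv2.resize(d['pixels'][150:300,180:380],None,fx=4,fy=4)[:,:,::-1])
E
```

```text
t 4.75 at [0.5586 0.0109 0.0835] F [-0.34 -0.15  0.04] open 0.0003
-> [0.555 0.018 0.064] travel [-0.0031 -0.0074  0.0195]
rot [ 0.21 -0.34 -0.47] tool x [0.997 0.077 0.006]
```

View pics/s3.png

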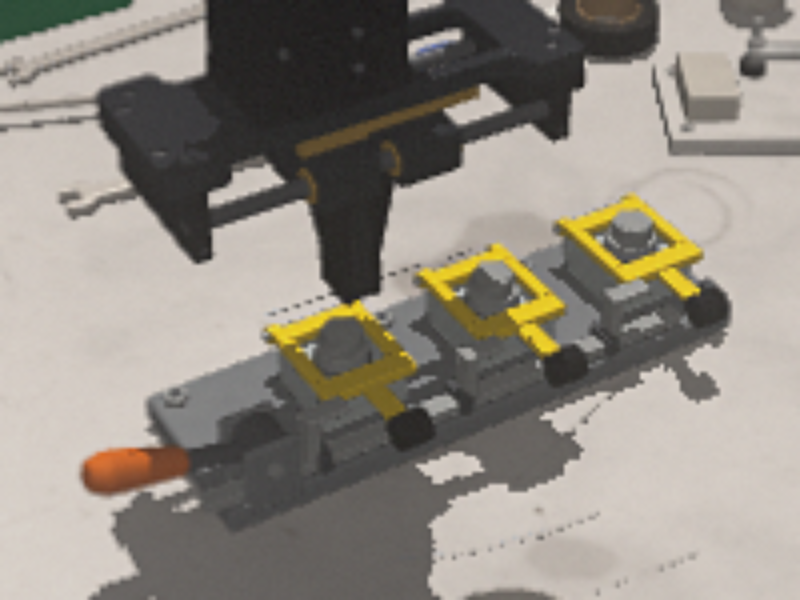

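drive_tool:
  series:
    - {"travel":[0,0,0.003],"delta_rot":[0,0,0],"gripper":-1}
    - {"travel":[0,0,0.007],"delta_rot":[0,0,0],"gripper":-1}
    - {"travel":[0,0,0.011],"delta_rot":[0,0,0],"gripper":-1}
    - {"travel":[0,0,0.013],"delta_rot":[0,0,0],"gripper":-1}
    - {"travel":[0,0,0.013],"delta_rot":[0,0,0],"gripper":-1}

```text
clock: 5.3
ee_pos: [0.5543, 0.0189, 0.0687]
tool_rot: [-3.139, -0.135, -0.0]
force: [0.3, -0.1, 0.6]
opening: 0.0008
```

Settled at (0.5543, 0.0189, 0.0687), over the head. Pressing in small steps.

drive_tool:
  series:
    - {"travel":[0,0,0.002],"delta_rot":[0,0,0],"gripper":-1}
    - {"travel":[0,0,0.004],"delta_rot":[0,0,0],"gripper":-1}
    - {"travel":[0,0,0.005],"delta_rot":[0,0,0],"gripper":-1}
    - {"travel":[0,0,0.006],"delta_rot":[0,0,0],"gripper":-1}
    - {"travel":[0,0,0.006],"delta_rot":[0,0,0],"gripper":-1}

```text
clock: 5.8
ee_pos: [0.5545, 0.0184, 0.0627]
tool_rot: [-3.139, -0.133, -0.001]
force: [0.4, 0.6, 0.7]
opening: 0.0007
```

drive_tool:
  series:
    - {"travel":[0,0,0.001],"delta_rot":[0,0,0],"gripper":-1}
    - {"travel":[0,0,0.002],"delta_rot":[0,0,0],"gripper":-1}
    - {"travel":[0,0,0.002],"delta_rot":[0,0,0],"gripper":-1}
    - {"travel":[0,0,0.002],"delta_rot":[0,0,0],"gripper":-1}
    - {"travel":[0,0,0.002],"delta_rot":[0,0,0],"gripper":-1}

```text
clock: 6.3
ee_pos: [0.5543, 0.0183, 0.0605]
tool_rot: [-3.139, -0.134, 0.0]
force: [0.6, -0.2, 1.0]
opening: 0.0004
```

drive_tool:
  series:
    - {"travel":[0,0,0.001],"delta_rot":[0,0,0],"gripper":-1}
    - {"travel":[0,0,0.002],"delta_rot":[0,0,0],"gripper":-1}
    - {"travel":[0,0,0.002],"delta_rot":[0,0,0],"gripper":-1}
    - {"travel":[0,0,0.002],"delta_rot":[0,0,0],"gripper":-1}
    - {"travel":[0,0,0.002],"delta_rot":[0,0,0],"gripper":-1}

```text
clock: 6.8
ee_pos: [0.5545, 0.0184, 0.0594]
tool_rot: [3.138, 0.134, 0.001]
force: [-3.6, 0.3, 10.0]
opening: 0.0002
```

Contact came only at a tip height of about 45.5 mm, which suggests the bolt dropped. I'll back up and check with the cameras.

drive_tool:
  series:
    - {"travel":[0,0,-0.02],"delta_rot":[0,0,0],"gripper":-1}
    - {"travel":[0,0,-0.045],"delta_rot":[0,0,0],"gripper":-1}
    - {"travel":[-0.02,0,-0.07],"delta_rot":[0,0,0],"gripper":-1}
    - {"travel":[-0.05,0,-0.09],"delta_rot":[0,0,0],"gripper":0}
    - {"travel":[-0.06,0,-0.09],"delta_rot":[0,0,0],"gripper":0}

```text
clock: 7.3
ee_pos: [0.4938, 0.0131, 0.1506]
tool_rot: [3.138, 0.133, 0.004]
force: [-0.2, -0.8, -0.7]
opening: 0.0095
```

```bash
python3 - <<'E'
from h import *
from cell import arm,optics
s=arm.observe();print(s['ee_pos'],s['qd'].round(3))
for n in ['wrist','scene','top']:
    s=arm.observe()
    d=optics.snapshot(n); np.savez(n+'2.npz',**d)
    if n=='wrist':
        T=np.eye(4);T[:3,:3]=R.from_rotvec(s['tool_rot']).as_matrix();T[:3,3]=s['ee_pos'];T=T@d['T_tool_cam']
        cv2.imwrite('pics/w2.png',d['pixels'][:,:,::-1])
    else: T=d['pose']; cv2.imwrite('pics/'+n+'2.png',d['pixels'][:,:,::-1])
    P=cloud(d,T).reshape(-1,3)
    for h in [(.555,.018),(.5615,-.061),(.568,-.1395)]:
        m=(np.hypot(*(P[:,:2]-h).T)<.006)&(P[:,2]>.03)&(P[:,2]<.06); print(n,m.sum(),np.median(P[m],0).round(4) if m.any() else '')
E
```

```text
[0.49383435 0.01312078 0.15064228] [ 0.052 -0.158 -0.001  0.223 -0.077 -0.087  0.061]
wrist 223 [0.5551 0.018  0.046 ]
wrist 224 [ 0.5615 -0.0612  0.051 ]
wrist 198 [ 0.5679 -0.1395  0.051 ]
scene 26 [0.5555 0.0184 0.0435]
scene 19 [ 0.5622 -0.0622  0.0483]
scene 26 [ 0.5668 -0.1398  0.0482]
top 0 
top 24 [ 0.5612 -0.061   0.0499]
top 29 [ 0.5677 -0.1399  0.0501]
```

View pics/w2.png

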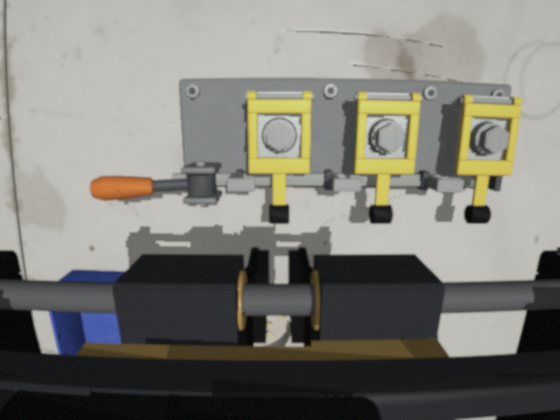

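All three cameras agree that only the left bolt matters here. Its head is at 46 mm (wrist) against 51 mm for the other two. The scene camera gives 43.5 against 48.2 mm, and the top view of the left head is blocked. So the left bolt is loose. The keeper hooks at (240,184) and (345,184) are clear of the tongues, and the left grip is at (279,213). Next I'll approach that grip.

drive_tool:
  series:
    - {"travel":[0,0,0.01],"delta_rot":[0,0,0],"gripper":0}
    - {"travel":[0,0,0.02],"delta_rot":[0,0,0],"gripper":0}
    - {"travel":[0,0,0.03],"delta_rot":[0,0,0],"gripper":0}
    - {"travel":[0,0,0.04],"delta_rot":[0,0,0],"gripper":0}
    - {"travel":[0,0,0.045],"delta_rot":[0,0,0],"gripper":0}

```text
clock: 7.95
ee_pos: [0.4939, 0.0133, 0.1018]
tool_rot: [-3.138, -0.134, 0.004]
force: [0.2, -1.6, -0.3]
opening: 0.0431
```

```bash
python3 - <<'E'
from h import *
from cell import arm,optics
d=dict(np.load('wrist2.npz')); T=np.eye(4)
s=arm.observe()
d2=optics.snapshot('wrist');T[:3,:3]=R.from_rotvec(s['tool_rot']).as_matrix();T[:3,3]=s['ee_pos'];T=T@d2['T_tool_cam']
P=cloud(d2,T); X=P.reshape(-1,3); c=d2['pixels'].reshape(-1,3).astype(int)
m=(abs(X[:,0]-.495)<.02)&(abs(X[:,1]-.013)<.016)&(X[:,2]>.03)&(X[:,2]<.06)&(c.max(1)<60)
print(m.sum(),X[m].min(0).round(4),X[m].max(0).round(4),np.median(X[m],0).round(4))
cv2.imwrite('pics/w3.png',d2['pixels'][:,:,::-1])
plan([[.495,.013,.037]])
E
```

```text
493 [0.4885 0.0047 0.0388] [0.5031 0.0203 0.0474] [0.497  0.0127 0.0451]
t 8.0 at [0.4937 0.0133 0.1016] F [-0.56  0.37 -0.67] open 0.0432
-> [0.495 0.013 0.037] travel [0.0014 0.0004 0.0646]
rot [-0.04  0.14  0.01] tool x [ 0.996  0.085 -0.002]
```

View pics/w3.png

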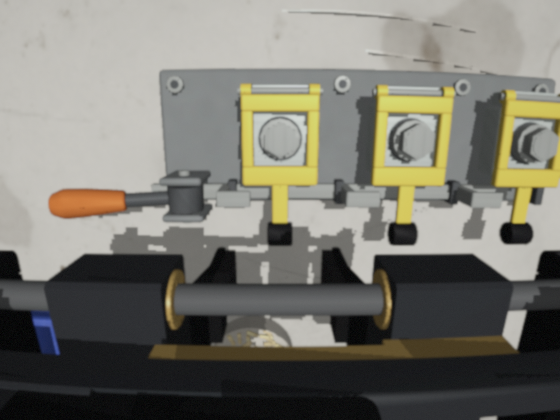

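The barrel centre comes out at (0.4955, 0.0125), which matches the head-based estimate. The barrel at (279,233) lies between the open fingers at (222,270) and (340,270). Descending.

drive_tool:
  series:
    - {"travel":[0.002,0,0.02],"delta_rot":[0,0,0],"gripper":0}
    - {"travel":[0.002,0.0005,0.04],"delta_rot":[0,0,0],"gripper":0}
    - {"travel":[0.002,0.0005,0.055],"delta_rot":[0,0,0],"gripper":0}
    - {"travel":[0.002,0.0005,0.0645],"delta_rot":[0,0,0],"gripper":0}
    - {"travel":[0.002,0.0005,0.0645],"delta_rot":[0,0,0],"gripper":0}

```text
clock: 8.5
ee_pos: [0.4959, 0.0129, 0.0381]
tool_rot: [-3.138, -0.134, 0.003]
force: [-0.3, 0.4, -0.1]
opening: 0.0436
```

drive_tool:
  series:
    - {"travel":[0,0,0],"delta_rot":[0,0,0],"gripper":-1}
    - {"travel":[0,0,0],"delta_rot":[0,0,0],"gripper":-1}
    - {"travel":[0,0,0],"delta_rot":[0,0,0],"gripper":-1}
    - {"travel":[0,0,0],"delta_rot":[0,0,0],"gripper":-1}
    - {"travel":[0,0,0],"delta_rot":[0,0,0],"gripper":-1}
  grip_force: 20

```text
clock: 9.0
ee_pos: [0.4968, 0.0128, 0.0394]
tool_rot: [3.139, 0.133, 0.001]
force: [0.1, -0.3, 0.3]
opening: 0.0156
```

```bash
python3 - <<'E'
from h import *
b=np.array([.4955,.0126,.037]); f=np.array([np.cos(A),np.sin(A),0])
plan([b+f*.088*(1-np.cos(t))+np.array([0,0,.088*np.sin(t)]) for t in np.radians([12,24,36,46,52,57,60])])
E
```

```text
t 9.0 at [0.4968 0.0128 0.0394] F [ 0.15 -0.28  0.27] open 0.0156
-> [0.4974 0.0128 0.0553] travel [ 0.0006  0.0001 -0.0159]
-> [0.5031 0.0132 0.0728] travel [ 0.0063  0.0001 -0.0334]
-> [0.5122 0.014  0.0887] travel [ 0.0155  0.0001 -0.0493]
-> [0.5223 0.0149 0.1003] travel [ 0.0256  0.0001 -0.0609]
-> [0.5292 0.0155 0.1063] travel [ 0.0325  0.0001 -0.0669]
-> [0.5354 0.016  0.1108] travel [ 0.0388  0.0001 -0.0714]
-> [0.5393 0.0163 0.1132] travel [ 0.0427  0.0001 -0.0738]
rot [ 0.01 -0.04  0.  ] tool x [0.996 0.085 0.001]
```

drive_tool:
  series:
    - {"travel":[0.0005,0,-0.009],"delta_rot":[0,0,0],"gripper":-1}
    - {"travel":[0.002,0,-0.018],"delta_rot":[0,0,0],"gripper":-1}
    - {"travel":[0.004,0,-0.027],"delta_rot":[0,0,0],"gripper":-1}
    - {"travel":[0.0075,0,-0.036],"delta_rot":[0,0,0],"gripper":-1}
    - {"travel":[0.012,0,-0.044],"delta_rot":[0,0,0],"gripper":-1}

```text
clock: 9.5
ee_pos: [0.5085, 0.0138, 0.0839]
tool_rot: [3.139, 0.133, -0.001]
force: [1.4, 0.2, -4.2]
opening: 0.0158
```

drive_tool:
  series:
    - {"travel":[0.005,0,-0.0075],"delta_rot":[0,0,0],"gripper":-1}
    - {"travel":[0.011,0,-0.015],"delta_rot":[0,0,0],"gripper":-1}
    - {"travel":[0.0175,0,-0.0215],"delta_rot":[0,0,0],"gripper":-1}
    - {"travel":[0.0245,0,-0.027],"delta_rot":[0,0,0],"gripper":-1}
    - {"travel":[0.031,0,-0.0315],"delta_rot":[0,0,0],"gripper":-1}

```text
clock: 10.0
ee_pos: [0.5399, 0.0165, 0.1149]
tool_rot: [3.139, 0.133, -0.001]
force: [-0.4, -1.7, -4.4]
opening: 0.0159
```

drive_tool:
  series:
    - {"travel":[0,0,0],"delta_rot":[0,0,0],"gripper":-1}
    - {"travel":[0,0,0],"delta_rot":[0,0,0],"gripper":-1}
    - {"travel":[0,0,0],"delta_rot":[0,0,0],"gripper":-1}
    - {"travel":[0,0,0],"delta_rot":[0,0,0],"gripper":-1}
    - {"travel":[0,0,0],"delta_rot":[0,0,0],"gripper":-1}

```text
clock: 10.5
ee_pos: [0.5395, 0.0165, 0.1147]
tool_rot: [3.139, 0.133, 0.001]
force: [-0.6, -1.6, 0.5]
opening: 0.0157
```

```bash
python3 - <<'E'
from h import *
from cell import arm,optics
plan([[.54,.016,.113]])
d=optics.snapshot('scene'); np.savez('scene3.npz',**d);cv2.imwrite('pics/s4.png',cv2.resize(d['pixels'][150:300,180:380],None,fx=4,fy=4)[:,:,::-1])
d=optics.snapshot('wrist'); cv2.imwrite('pics/w4.png',d['pixels'][:,:,::-1])
d=optics.snapshot('top'); cv2.imwrite('pics/t4.png',d['pixels'][:,:,::-1])
E
```

```text
t 10.5 at [0.5395 0.0165 0.1147] F [-0.62 -1.56  0.45] open 0.0157
-> [0.54  0.016 0.113] travel [0.0004 0.0006 0.0017]
rot [ 0.   -0.02 -0.  ] tool x [0.996 0.085 0.   ]
```

View pics/s4.png

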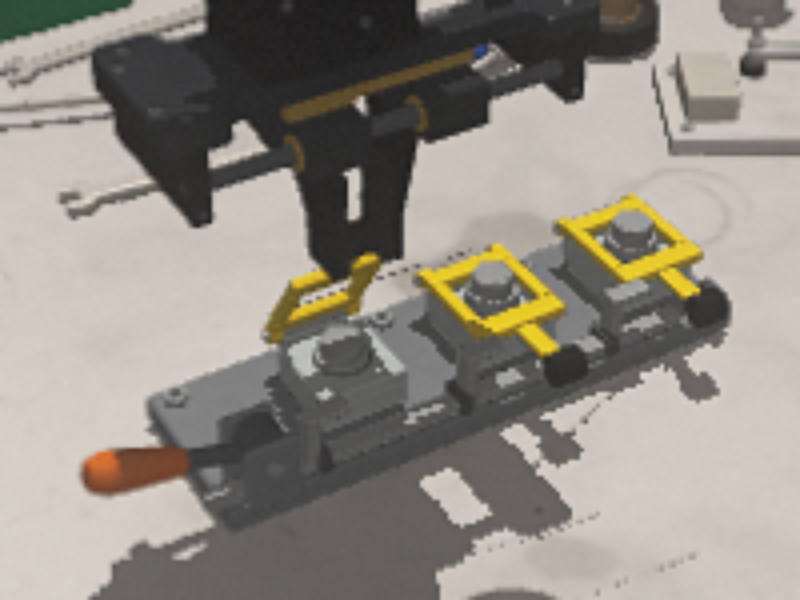

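View pics/w4.png

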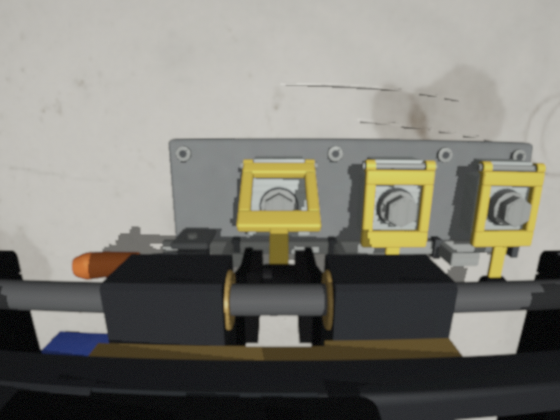

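The cap is up at about 59°, with its frame at crop (320,300) and the tongue still between the fingers. The other two caps are shut and the lever is over to the left. Before handing in I'll check the cap and lever angles and the bystanders.

```bash
python3 - <<'E'
from h import *
d=dict(np.load('scene3.npz')); d0=dict(np.load('scene0.npz')); P=cloud(d); hsv=cv2.cvtColor(d['pixels'],cv2.COLOR_RGB2HSV)
roi=np.zeros(P.shape[:2],bool); roi[150:300,180:380]=1
inn=(abs(P[...,0]-.54)<.12)&(P[...,2]<.15)&roi
o=(hsv[...,0]>3)&(hsv[...,0]<15)&(hsv[...,1]>150)&inn
X=P[o]; print('lever',np.median(X,0).round(4),X.min(0).round(3),X.max(0).round(3))
c=np.polyfit(X[:,1],X[:,2],1); print('slope rad',np.arctan(c[0]))
y=(hsv[...,0]>22)&(hsv[...,0]<33)&(hsv[...,1]>150)&inn&(P[...,1]>-.02)
X=P[y]; print('cap pts',len(X)); Q=X-X.mean(0); n=np.linalg.svd(Q)[2][2]; print('normal tilt deg',np.degrees(np.arccos(abs(n[2]))))
for nm,(r0,r1,c0,c1) in {'tin':(290,345,280,335),'knob':(268,298,378,405),'spanner':(176,206,190,272)}.items():
    a=d['pixels'][r0:r1,c0:c1].astype(int);b=d0['pixels'][r0:r1,c0:c1].astype(int)
    e=cv2.phaseCorrelate(cv2.cvtColor(a.astype(np.uint8),7).astype(np.float32),cv2.cvtColor(b.astype(np.uint8),7).astype(np.float32))
    print(nm,abs(a-b).mean().round(2),np.round(e[0],2),round(e[1],2))
E
```

```text
lever [0.5042 0.1402 0.0566] [ 0.498  0.108 -0.004] [0.581 0.151 0.064]
slope rad 0.30044833375508656
cap pts 181
normal tilt deg 58.92635408341078
tin 31.7 [0.09 0.04] 0.77
knob 18.61 [ 0.45 -0.04] 0.99
spanner 69.29 [0.01 0.01] 0.31
```

View pics/t4.png

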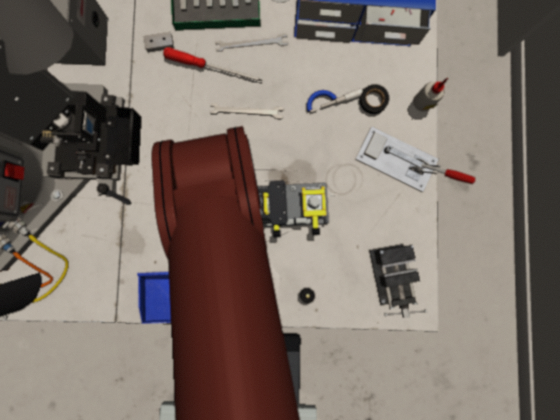

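The top view has the spanner at (247,112) and the knob at (306,296), both where they started. The cap is at 59° and the lever sits at its stop, with a fitted slope of 0.30 against 0.27 rad. Handing in.

```bash
python3 -c "
from cell import arm
s=arm.observe(); print(s['clock'],s['opening'],s['force'].round(2)); print(arm.sign_off())"
```

```text
10.65 0.015909580539957346 [-0.58 -1.64  0.43]
the job is handed in; nothing more can be done
None
```

The job is done and handed in at 10.65 s: the left bolt is the loose one, and the gripper is still holding its cap up at about 59°.

- **Lever:** I pushed it over to the left until it met its stop. My last pressing check there reached 29 N and it moved no further. In the camera image it lies 0.30 rad above level, where 0.27 was expected, which I put down to the tapered grip. The hooks looked clear of the tongues.
- **Loose bolt:** The left bolt was the first one I tapped. Its head measured 46 mm high afterwards, against 51 mm for the other two, so I did not tap those.
- **Cap:** I pinched the left cap by its barrel (opening 15.9 mm, 20 N grip) and swung it up. A plane fitted to the depth points gave 58.9°. The other two caps stayed shut.
- **Loose things:** The knob, spanner and tin had not moved in the scene camera. That match was weak for the spanner (0.31), but the top view shows it and the knob where they started. The arm hid the tin from the top view, so only the scene camera covers it (match 0.77).

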